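# Start the swivel clamp's wing bolt without cross-threading

### The arm

A 6-joint arm with a two-finger parallel gripper is mounted at the origin on the work surface. World frame = base frame: x ahead of the robot, y to its left, z up, the work surface at z = 0. Lengths are in m, angles in rad, forces in N, time in s.
With the tool pointing down it reaches from about 0.35 to 0.8 m from the base axis. Payload 7.3 kg.
Tool frame: the origin (TCP) lies between the finger pads, 19 mm behind the fingertips; this is the grasp point; z points along the fingers, y is the line along which they close (so a half turn about z gives the same grasp; the last joint's range is limited). The gripper opens to 85 mm and grips with 20 to 120 N. Pads are 22 mm wide; open, the fingers measure 114 mm over their backs; the gripper's body (76 mm by 85 mm) begins 54 mm behind the grasp point. The pads swing forward as they close: fully open they stand 13 mm farther back than shut.
Start: joints at [-1.335, 0.342, 1.524, -0, 1.275, -0.146], TCP at [0.196, -0.487, 0.25] pointing down, gripper open.
Joint ranges: [-2.53, 2.53], [-0.77, 2.02], [0.04, 2.7], [-1, 4.14], [0.28, 2.66], [-3.11, 3.11]. Speed limits (rad/s): [2.57, 2.57, 3.14, 3.14, 3.14, 3.14].

### API

Orientations are given as a unit quaternion [w, x, y, z].
In Python, from cell import arm gives the robot as it stands. The module is installed in compiled form; this text tells all that it offers.
- The arm moves only by the shell command python3 -m inch 'ROWS' [FORCE]. ROWS is a JSON object whose one key "rows" holds a list of rows, each a list of 7 numbers: the turn, a rotation vector about the tool's x, y, z in rad, then the shift along the tool's x, y, z in m, then the opening, from 0 (shut) to 1 (fully open). In form: {"rows": [[rx, ry, rz, tx, ty, tz, hand], ...]}. A call has 1 to 20 rows; each row shifts and turns the commanded pose from where the row before left it, along the tool's axes as they then stand; what a row does not reach is not made up. A row lasts 1/12 s, in which the tool goes at most 41.7 mm and 7.16 degrees, less where a joint would pass 70% of its speed; a pose out of reach is approached as far as the arm can. A call with a gripper value outside its range is refused whole. The fingers move at their own pace and stop on an object; FORCE is the grip in N (left out, the last holds). Time passes only in rows, so rows that do not move let the fingers close. It gives the time, the measured TCP pose, the force, the opening and the grip force at its end, in the units of the state.
- arm.get_obs(): the state, without advancing time (a new reading comes with each control period).
- arm.camera(name): name is "scene" or "top"; returns the picture (400x640x3 uint8, red, green, blue); there is no depth.
- arm.camera_model(name): a dict with "K" (3x3 intrinsics, pixels), "rvec" (rotation vector, rad) and "tvec" (3), from world to camera coordinates, as OpenCV has them. Camera axes: x right, y down, z forward; pixel columns grow to the right and rows downward; lengths in m; the calibration is good to about 2 mm. A picture is of the moment at which its call begins. camera_model takes no time and is no camera call.
- arm.sign_off(): hands the job in; it is judged then, once.
The state is a dict: "time_s": time; "joints": joint angles; "joint_vel": joint speeds; "joint_torque": joint torques, N m; "position": TCP position; "tcp_rot": TCP orientation; "force": force on the tool from outside, world axes, zero at the start; "torque": the same for the moment, N m; "grip_width": finger opening in m; "grip_force": force on a finger pad.
Only numpy, scipy, OpenCV 4.12 (cv2) and the standard library are available. Lean on these libraries where they do the work, as an engineer would, in place of code of your own. Each camera call takes 0.05 s, during which the arm holds its last target. There are 200 camera calls.

### The job

The steel wing bolt on top of the chrome swivel clamp stands on its threaded boss but has not caught the thread. Turn it backward (counterclockwise from above) until you feel it drop, without turning it forward first, then screw it forward (clockwise) one full turn and no more, so that it is started. Finish while still holding the bolt's bar firmly between the fingers, motionless, and leave the other things on the counter where they are.

Things in the scene. Friction and masses are not known exactly. Their poses are not given: they have to be found in the camera images.
- clamp: Chrome swivel mount clamp, fixed to the counter. Base plate 130 x 100 x 12 mm; origin at the centre of its underside, z up. On the origin stands a round threaded boss, 48 mm across, top 70 mm above the counter, with the bolt on its axis. The jaw (two upright plates, 69 mm high, 75 to 125 mm off the axis) lies along the clamp's +x.
- bolt: Steel wing bolt, upright in the boss; it only turns about its vertical axis and goes up or down. Origin on its axis, at the boss top before the drop; z up. Flange 30 mm across, 27 to 32 mm above the origin. On it the bar to grip: 12 mm thick, 30 mm tall (32 to 62 mm above the origin), 36 mm long along the bolt's x. At its +x end a lower nose, 8 mm thick, reaches 28 mm from the axis.
- bolt_grip (a point): On the bolt's axis, at the middle of the bar's height (15 mm below its top, 15 mm above the flange), axes as the bolt's. The bolt weighs about 150 g and a light spring draws it down with about 5 N: when let go, or moved down by the hand, it drops once it is past the crest. It stays at the angle where it is left (friction 0.04 Nm).
- turn (a joint): Bolt angle, rad, growing forward (clockwise from above), counted over turns. 0: the bar's nose points to the jaw (clamp's +x). Starts at 0.4 to 1.4, on the thread's crest. Turned backward it drops 6 mm off the crest's end just below 0 (0 to -0.15); stop at -0.8. Forward before the drop it cross-threads (spoilt beyond 2.3). After it, it screws in 6 mm a turn; the one turn counts from the drop.
- sink (a joint): How far the bolt has gone down, in m: 0 to 0.001 on the crest, about 0.006 just after the drop, about 0.012 one turn later. A bolt held by a firm grip cannot drop until it is let go or moved down.
- butt_cap: White plastic racquet butt cap, 38 mm across, 30 mm tall, beside the clamp; origin under its centre. Not to be moved.
- collar: Steel ring, 40 mm across, 14 mm tall, beside the clamp; origin under its centre. Not to be moved.
- grommet_strip: Cobalt blue grommet strip, 180 x 11 x 13 mm, lying beyond the clamp; origin under its centre. Not to be moved.
- eyelet_jar: Closed glass jar, 54 mm across, 65 mm tall; origin under its centre. Not to be moved.
- screwdriver: Screwdriver lying on the counter. Not to be moved.
- hammer: Small hammer, 220 mm long, lying on the counter. Not to be moved.
There are look-alikes about, which are no part of the job. Leave any green or red look-alike of the clamp alone.

How it is judged:
By the outcome, as a careful person would: the job done as asked, in the order asked, and still so for the second after the job is handed in, while the arm keeps its last pose, push and grip.
It also fails if it takes over 72 s, if anything falls off the work surface, if the arm or the gripper's body presses on something with over 40 N, if the wrist force passes 120 N, or if a joint passes its speed limit or range.

## Working session

There is one attempt and no reset: what is moved stays moved. The work goes in short steps, Python scripts to look and compute and a shell command to move; the robot and the scene stay as the last step left them, time stands still between calls to the robot, and variables do not carry over. Pictures are saved under pics/ and viewed, at most 10 in all, crops included, and the job is handed in when it is done.

```bash
mkdir -p pics; python3 - <<'E'
from cell import arm
import cv2
for n in("scene","top"):
    m=arm.camera_model(n);print(n,m)
    cv2.imwrite(f"pics/{n}0.png",arm.camera(n)[:,:,::-1])
o=arm.get_obs();print(o)
E
```

```text
scene {'K': array([[516.0429513 ,   0.        , 323.84358891],
       [  0.        , 516.0429513 , 200.76337093],
       [  0.        ,   0.        ,   1.        ]]), 'rvec': array([ 0.82025876,  2.43485461, -1.21830687]), 'tvec': array([ 0.39743202, -0.11335891,  1.80222649])}
top {'K': array([[412.25221417,   0.        , 313.47046308],
       [  0.        , 412.25221417, 196.03278062],
       [  0.        ,   0.        ,   1.        ]]), 'rvec': array([ 2.16556894, -2.1993215 ,  0.09599928]), 'tvec': array([0.01527915, 0.5329474 , 1.26010013])}
{'time_s': 0.1, 'joints': array([-1.33498687e+00,  3.42660889e-01,  1.52493805e+00,  3.73896257e-06,
        1.27539043e+00, -1.45988198e-01]), 'joint_vel': array([ 6.31210350e-04, -4.05549070e-04, -2.17993531e-03,  1.28341456e-03,
        4.46453101e-05,  3.65553811e-04]), 'joint_torque': array([ 1.50966982e-03, -4.34449661e+01, -2.46490717e+01, -1.93531432e-04,
        4.55902016e-03, -1.55449294e-05]), 'position': array([ 0.19555746, -0.48685702,  0.24938559]), 'tcp_rot': array([-6.97733940e-04,  9.81833951e-01,  1.89740888e-01, -2.95668269e-05]), 'force': array([0.19987288, 0.23178895, 0.36098049]), 'torque': array([-0.0233277 , -0.00847505,  0.06924797]), 'grip_force': 0.0, 'grip_width': 0.08544675413920615}
```

View pics/scene0.png

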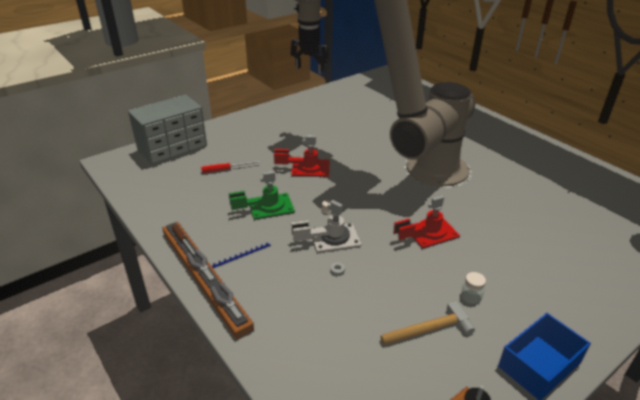

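View pics/top0.png

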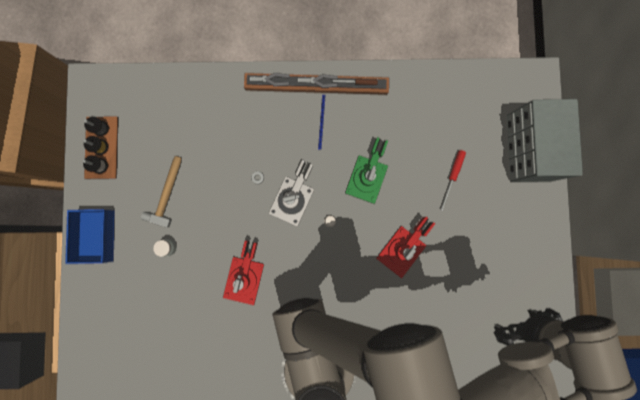

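The chrome clamp is at scene (335,235) and top (292,199). The look-alikes are green at scene (270,200) / top (368,178), and red at scene (311,160), (433,228) / top (405,245), (242,280). Only the grey-white one is chrome, so I'll confirm it in an enlarged crop.

```bash
python3 - <<'E'
import cv2,numpy as np
a=cv2.imread("pics/scene0.png")[190:260,280:370];b=cv2.imread("pics/top0.png")[150:230,260:350]
r=lambda i,s:cv2.resize(i,None,fx=s,fy=s,interpolation=cv2.INTER_CUBIC)
a=r(a[:,:],4.4);b=r(b,4.4);h=max(a.shape[0],b.shape[0])
p=lambda i:cv2.copyMakeBorder(i,0,h-i.shape[0],0,4,cv2.BORDER_CONSTANT)
c=np.hstack([p(a),p(b)])
c=cv2.convertScaleAbs(c,alpha=1.2);print(c.shape)
cv2.imwrite("pics/crop0.png",c[:,:800])
E
```

```text
(352, 800, 3)
```

View pics/crop0.png

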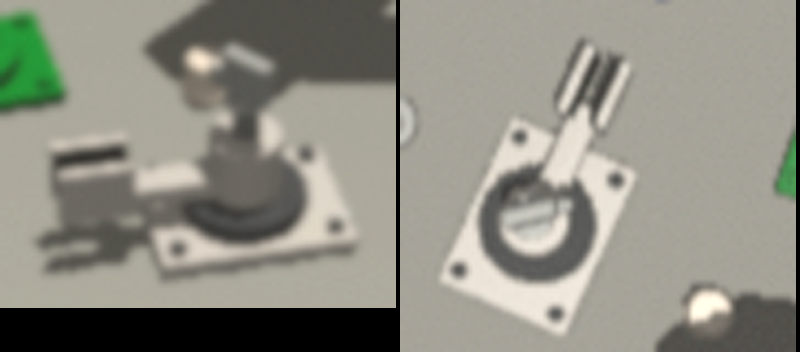

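The enlarged crop confirms the grey-white clamp as the chrome one, with the wing bolt on its boss. In the top crop the bar runs (503,220)–(553,208) with its nose at (572,205), and the jaw is at (595,85). In the scene crop the bar top runs (225,48)–(272,70). The cap stands at top ~(329,220).

```bash
cat >h.py <<'E'
import cv2,numpy as np
from cell import arm
M={}
for n in("scene","top"):
    m=arm.camera_model(n);R=cv2.Rodrigues(m["rvec"])[0];M[n]=(m["K"],R,np.array(m["tvec"]).reshape(3,1))
def P(n):K,R,t=M[n];return K@np.hstack([R,t])
def tri(s,t):
    X=cv2.triangulatePoints(P("scene"),P("top"),np.float64(s).reshape(2,1),np.float64(t).reshape(2,1));return (X[:3]/X[3]).ravel()
def plane(n,u,z):
    K,R,t=M[n];d=R.T@np.linalg.inv(K)@np.array([*u,1.]);c=(-R.T@t).ravel();return c+d*(z-c[2])/d[2]
def proj(n,X):
    x=P(n)@np.append(X,1);return x[:2]/x[2]
E
python3 - <<'E'
from h import *
np.set_printoptions(precision=4,suppress=True)
T=lambda x,y:(260+(x-400)/4.4-.4,150+y/4.4-.4)
S=lambda x,y:(280+x/4.4-.4,190+y/4.4-.4)
c=[plane("top",T(*p),.012) for p in[(517,120),(635,175),(562,333),(442,280)]];
cc=np.mean(c,0);print("base c",cc,[np.linalg.norm(c[i]-c[i-1]) for i in range(4)])
print("scene base",np.mean([plane("scene",S(*p),.012) for p in[(355,240),(165,268)]],0))
ax=(c[0]+c[1]-c[2]-c[3])[:2];print("clamp yaw",np.arctan2(ax[1],ax[0]))
bt=tri(S(249,59),T(528,215));print("bar top tri",bt)
for z in(.132,):
  e=[plane("top",T(*p),z) for p in[(503,220),(553,208),(572,205)]];print(e,np.linalg.norm(e[1]-e[0]))
  d=(e[1]-e[0]);print("bar yaw top",np.arctan2(d[1],d[0]))
  f=[plane("scene",S(*p),z) for p in[(225,48),(272,70)]];print("scene",f,np.mean(f,0),"yaw",np.arctan2(*(f[0]-f[1])[[1,0]]),np.linalg.norm(f[1]-f[0]))
print("butt cap",plane("top",(329.5,220.5),.03))
# expected bar edges
b=np.array([cc[0],cc[1],.132]);print("proj centre top/scene crop",(proj("top",b)-[260,150]+.4)*4.4+[400,0],(proj("scene",b)-[280,190]+.4)*4.4)
E
```

```text
base c [0.519  0.0769 0.012 ] [np.float64(0.12583935171768243), np.float64(0.09309348474126439), np.float64(0.12369575826951078), np.float64(0.09310501313475351)]
scene base [0.5435 0.1243 0.012 ]
clamp yaw -0.4465553197074933
bar top tri [0.5191 0.0779 0.1286]
[array([0.5152, 0.0944, 0.132 ]), array([0.5225, 0.062 , 0.132 ]), array([0.5243, 0.0498, 0.132 ])] 0.033139832584558965
bar yaw top -1.3495411987473234
scene [array([0.5272, 0.0631, 0.132 ]), array([0.518 , 0.0985, 0.132 ])] [0.5226 0.0808 0.132 ] yaw -1.3160016293803969 0.036565055720883366
butt cap [ 0.4562 -0.041   0.03  ]
proj centre top/scene crop [530.0777 213.7518] [248.8761  53.8357]
```

The measurements agree: bolt axis (0.519, 0.077), bar top 0.129 (nominal 0.132), bar yaw −1.33, clamp yaw −0.45, which makes turn ≈ 0.89. Next I move above the bolt, then rotate the tool to yaw 1.807.

```bash
python3 -m inch '{"rows":[[0,0,0,0.0284,-0.0224,0,1],[0,0,0,0.0284,-0.0224,0,1],[0,0,0,0.0284,-0.0224,0,1],[0,0,0,0.0284,-0.0224,0,1],[0,0,0,0.0284,-0.0224,0,1],[0,0,0,0.0284,-0.0224,0,1],[0,0,0,0.0284,-0.0224,0,1],[0,0,0,0.0284,-0.0224,0,1],[0,0,0,0.0284,-0.0224,0,1],[0,0,0,0.0284,-0.0224,0,1],[0,0,0,0.0284,-0.0224,0,1],[0,0,0,0.0284,-0.0224,0,1],[0,0,0,0.0284,-0.0224,0,1],[0,0,0,0.0284,-0.0224,0,1],[0,0,0,0.0284,-0.0224,0,1],[0,0,0,0.0284,-0.0224,0,1],[0,0,0,0.0284,-0.0224,0,1],[0,0,0,0.0284,-0.0224,0,1]]}' 40
python3 -m inch '{"rows":[[0,0,-0.119,0,0,0,1],[0,0,-0.119,0,0,0,1],[0,0,-0.119,0,0,0,1],[0,0,-0.119,0,0,0,1],[0,0,-0.119,0,0,0,1],[0,0,-0.119,0,0,0,1],[0,0,-0.119,0,0,0,1],[0,0,-0.119,0,0,0,1],[0,0,-0.119,0,0,0,1],[0,0,-0.119,0,0,0,1],[0,0,-0.119,0,0,0,1],[0,0,-0.119,0,0,0,1],[0,0,0,0,0,0,1],[0,0,0,0,0,0,1]]}'
cat >>h.py <<'E'
def st(z=None,c=(.519,.077),yaw=None):
    o=arm.get_obs();q=o["tcp_rot"]
    from scipy.spatial.transform import Rotation as Ro
    R=Ro.from_quat(q,scalar_first=True).as_matrix();p=o["position"]
    t=np.array([*c,p[2] if z is None else z])
    r=lambda v:np.round(v,4)
    print("t",r(o["time_s"]),"p",r(p),"yaw",r(np.arctan2(R[1,0],R[0,0])),"tilt",r(R[:2,2]),"toolshift",r(R.T@(t-p)),"F",r(o["force"]),"T",r(o["torque"]),"w",r(o["grip_width"]),"gf",r(o["grip_force"]),"q6",r(o["joints"][5]))
    return o
E
python3 -c "from h import *;st(.125)"
```

```text
time_s: 1.6
position: [0.5202, 0.0793, 0.2497]
tcp_rot: [0.0, 0.982, 0.19, -0.0]
force: [0.6, -0.6, 0.2]
grip_width: 0.0856
grip_force: 0.0
time_s: 2.77
position: [0.5196, 0.0774, 0.2497]
tcp_rot: [-0.0, 0.619, 0.785, -0.0]
force: [0.2, 0.1, 0.8]
grip_width: 0.0853
grip_force: 0.0
t 2.7667 p [0.5196 0.0774 0.2497] yaw 1.8062 tilt [-0.0007 -0.0001] toolshift [-0.0003 -0.0006  0.1247] F [0.2481 0.1002 0.7539] T [-0.0098  0.0561  0.0553] w 0.0853 gf 0.0 q6 -0.2334
```

```bash
python3 -m inch '{"rows":[[0,0,-0.08,0,0,0.02,1],[0,0,0,0,0,0.025,1],[0,0,0,0,0,0.025,1],[0,0,0,0,0,0.025,1],[0,0,0,0,0,0.02,1],[0,0,0,0,0,0.01,1],[0,0,0,0,0,0,0.4],[0,0,0,0,0,0,0.4],[0,0,0,0,0,0,0.4],[0,0,0,0,0,0,0.4]]}' 20
python3 - <<'E'
from h import *
st(.125)
a=arm.camera("scene")[150:290,240:400,::-1];b=arm.camera("top")[150:260,240:350,::-1]
a=cv2.resize(a,(480,420),interpolation=2);b=cv2.resize(b,(320,320),interpolation=2)
b=cv2.copyMakeBorder(b,0,100,0,0,cv2.BORDER_CONSTANT)
cv2.imwrite("pics/g1.png",np.hstack([a,b]))
E
```

```text
time_s: 3.6
position: [0.5207, 0.0774, 0.1264]
tcp_rot: [0.001, 0.586, 0.81, 0.001]
force: [-1.0, 0.4, 0.1]
grip_width: 0.0388
grip_force: 0.0
t 3.6 p [0.5207 0.0774 0.1264] yaw 1.8892 tilt [ 0.0028 -0.0001] toolshift [ 0.0001 -0.0018  0.0014] F [-0.9866  0.3805  0.1185] T [-0.0162  0.0214  0.0184] w 0.0388 gf 0.0 q6 -0.3163
```

View pics/g1.png

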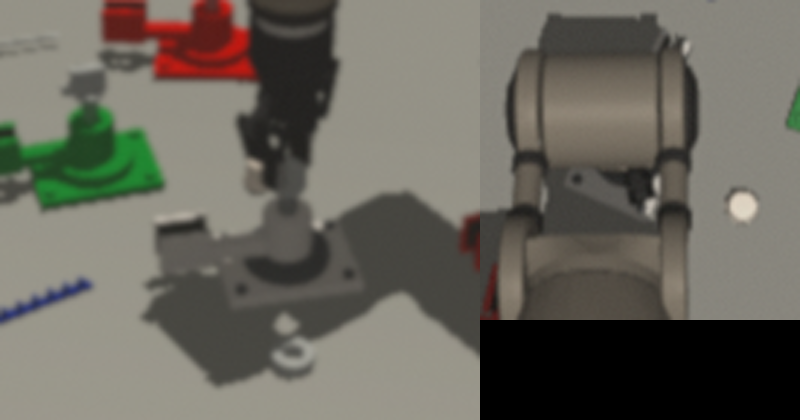

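The scene view shows the fingers straddling the bar at composite pixels (285,165), clear of the flange and jaw. I'll close lightly.

```bash
python3 -m inch '{"rows":[[0,0,0,0,-0.001,0.001,0.25],[0,0,0,0,0,0,0.2],[0,0,0,0,0,0,0],[0,0,0,0,0,0,0],[0,0,0,0,0,0,0],[0,0,0,0,0,0,0]]}' 20
python3 -c "from h import *;st(.125)"
```

```text
time_s: 4.2
position: [0.5204, 0.0776, 0.1246]
tcp_rot: [0.001, 0.586, 0.81, 0.001]
force: [4.3, 2.9, 0.2]
grip_width: 0.0114
grip_force: 26.0
t 4.2 p [0.5204 0.0776 0.1246] yaw 1.8895 tilt [0.0039 0.0008] toolshift [-0.0001 -0.0015 -0.0004] F [4.2721 2.8981 0.1971] T [ 0.3048 -0.6182 -0.0102] w 0.0114 gf 26.0257 q6 -0.3174
```

```bash
python3 -m inch '{"rows":[[0,0,0,0,0.0005,0,0],[0,0,0,0,0,0,0],[0,0,0,0,0,0,0]]}' 50
python3 -c "from h import *;st(.125)"
python3 -m inch '{"rows":[[0,0,-0.08,0,0,0,0],[0,0,-0.1,0,0,0,0],[0,0,-0.1,0,0,0,0],[0,0,-0.1,0,0,0,0],[0,0,-0.1,0,0,0,0],[0,0,-0.1,0,0,0,0],[0,0,-0.07,0,0,0,0],[0,0,0,0,0,0,0],[0,0,0,0,0,0,0]]}'
python3 -c "from h import *;st(.125)"
```

```text
time_s: 4.45
position: [0.5204, 0.0776, 0.1245]
tcp_rot: [0.001, 0.586, 0.81, 0.001]
force: [4.1, 3.3, 2.2]
grip_width: 0.0112
grip_force: 53.6
t 4.45 p [0.5204 0.0776 0.1245] yaw 1.8897 tilt [0.0028 0.0005] toolshift [-0.0001 -0.0015 -0.0005] F [4.1134 3.317  2.2192] T [ 0.4777 -0.6634 -0.0086] w 0.0112 gf 53.6336 q6 -0.3172
time_s: 5.2
position: [0.5212, 0.0781, 0.1246]
tcp_rot: [0.002, 0.296, 0.955, 0.001]
force: [7.6, 5.3, -0.4]
grip_width: 0.0112
grip_force: 53.4
t 5.2 p [0.5212 0.0781 0.1246] yaw 2.54 tilt [0.0047 0.0014] toolshift [ 0.0012 -0.0021 -0.0004] F [ 7.6259  5.3051 -0.3729] T [ 0.8879 -1.0831  0.1141] w 0.0112 gf 53.3613 q6 -0.9676
```

```bash
python3 -m inch '{"rows":[[0,0,0,-0.0004,0.0011,0,0],[0,0,0,0,0,0,0],[0,0,0,0,0,0,0]]}' 
python3 -c "from h import *;st(.125)"
python3 -m inch '{"rows":[[0,0,-0.05,0,0,0,0],[0,0,0,0,0,0,0],[0,0,0,0,0,0,0]]}' | sed -n 4p
python3 -m inch '{"rows":[[0,0,-0.05,0,0,0,0],[0,0,0,0,0,0,0],[0,0,0,0,0,0,0]]}' | sed -n 4p
python3 -m inch '{"rows":[[0,0,-0.05,0,0,0,0],[0,0,0,0,0,0,0],[0,0,0,0,0,0,0]]}'
python3 -c "from h import *;st(.125)"
```

```text
time_s: 5.45
position: [0.5212, 0.0782, 0.1245]
tcp_rot: [0.001, 0.296, 0.955, 0.001]
force: [4.5, 3.7, 1.3]
grip_width: 0.011
grip_force: 53.7
t 5.45 p [0.5212 0.0782 0.1245] yaw 2.5398 tilt [0.0025 0.0003] toolshift [ 0.0012 -0.0022 -0.0005] F [4.4613 3.6882 1.2582] T [ 0.474  -0.8071  0.1015] w 0.011 gf 53.6764 q6 -0.966
force: [5.9, 4.1, 1.1]
force: [5.1, 3.4, 1.4]
time_s: 6.2
position: [0.5213, 0.0784, 0.1242]
tcp_rot: [0.001, 0.224, 0.975, 0.001]
force: [6.1, 4.4, 0.1]
grip_width: 0.0109
grip_force: 53.3
t 6.2 p [0.5213 0.0784 0.1242] yaw 2.69 tilt [0.0027 0.0007] toolshift [ 0.0015 -0.0022 -0.0008] F [6.0759 4.3661 0.0711] T [ 0.6514 -0.9713  0.1177] w 0.0109 gf 53.2868 q6 -1.1163
```

```bash
for i in 1; do :; done
python3 -m inch '{"rows":[[0,0,-0.05,0,0,0,0],[0,0,0,0,0,0,0],[0,0,0,0,0,0,0]]}' | sed -n '2p;4p'
python3 -m inch '{"rows":[[0,0,-0.05,0,0,0,0],[0,0,0,0,0,0,0],[0,0,0,0,0,0,0]]}'| sed -n '2p;4p'
python3 -c "from h import *;st(.125)"
```

```text
position: [0.5213, 0.0784, 0.1237]
force: [7.4, 4.5, -6.2]
position: [0.5214, 0.0785, 0.1236]
force: [8.5, 5.9, -6.3]
t 6.7 p [0.5214 0.0785 0.1236] yaw 2.7897 tilt [0.0025 0.001 ] toolshift [ 0.0017 -0.0022 -0.0014] F [ 8.5013  5.8849 -6.2897] T [ 0.7603 -1.3471  0.0532] w 0.0111 gf 52.4825 q6 -1.2162
```

The drop is felt: Fz fell to −6.2 N between yaw 2.69 and 2.74. Now I release so it drops, lower 6 mm, and check.

```bash
python3 -m inch '{"rows":[[0,0,0,0,0,0,0.3],[0,0,0,0,0,0,0.3],[0,0,0,0,0,0,0.3],[0,0,0,0,0,0,0.3],[0,0,0,0,0,0,0.3]]}' 
python3 - <<'E'
from h import *
st(.118,(.5225,.079))
a=arm.camera("scene")[170:270,270:390,::-1]
cv2.imwrite("pics/d1.png",cv2.resize(a,(600,500),interpolation=2))
E
```

```text
time_s: 7.12
position: [0.5199, 0.0778, 0.1239]
tcp_rot: [-0.0, 0.175, 0.985, -0.0]
force: [-0.3, -0.4, 0.2]
grip_width: 0.0255
grip_force: 0.0
t 7.1167 p [0.5199 0.0778 0.1239] yaw 2.7896 tilt [-0.0007 -0.0003] toolshift [-0.002   0.002   0.0059] F [-0.3102 -0.3899  0.174 ] T [ 0.0142 -0.0219  0.0306] w 0.0255 gf 0.0 q6 -1.2159
```

View pics/d1.png

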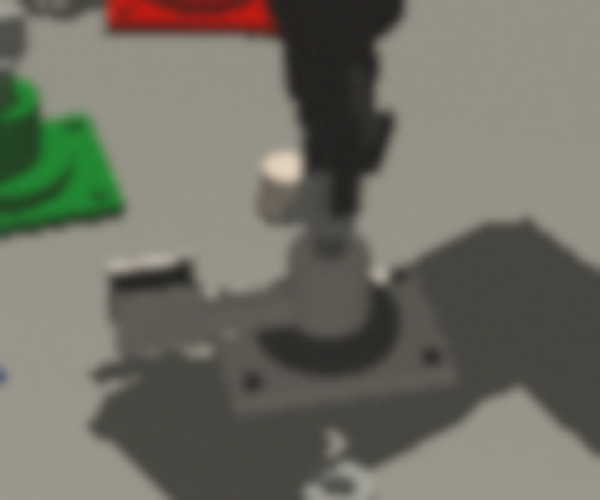

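Bolt and neck at (330,220) now look close on the boss. By the gripped and free poses the axis is about (0.520, 0.079). I'll regrip lower.

```bash
python3 -m inch '{"rows":[[0,0,0,0.0004,0.0011,0.003,0.3],[0,0,0,0,0,0.003,0.3],[0,0,0,0,0,0,0.2],[0,0,0,0,0,0,0],[0,0,0,0,0,0,0],[0,0,0,0,0,0,0],[0,0,0,0,0,0,0]]}' 60
python3 -c "from h import *;st(.118,(.52,.079))"
python3 -m inch '{"rows":[[0,0,0.05,0,0,0.00005,0],[0,0,0.1,0,0,0.0001,0],[0,0,0.1,0,0,0.0001,0],[0,0,0.1,0,0,0.0001,0],[0,0,0.05,0,0,0.00005,0],[0,0,0,0,0,0,0],[0,0,0,0,0,0,0]]}'
python3 -c "from h import *;st(.118,(.52,.079))"
```

```text
time_s: 7.75
position: [0.52, 0.0792, 0.1178]
tcp_rot: [-0.0, 0.175, 0.985, -0.0]
force: [0.3, 0.8, -2.7]
grip_width: 0.011
grip_force: 60.7
t 7.75 p [0.52   0.0792 0.1178] yaw 2.7898 tilt [-0.0008  0.0001] toolshift [-0.0001 -0.0002 -0.0002] F [ 0.27    0.7721 -2.6616] T [ 0.1982  0.114  -0.0305] w 0.011 gf 60.7124 q6 -1.2137
time_s: 8.33
position: [0.52, 0.0793, 0.1174]
tcp_rot: [-0.0, 0.366, 0.93, -0.0]
force: [-1.5, 2.1, -2.7]
grip_width: 0.0109
grip_force: 60.6
t 8.3333 p [0.52   0.0793 0.1174] yaw 2.3915 tilt [-0.0007  0.0002] toolshift [-0.0002 -0.0002 -0.0006] F [-1.5297  2.0839 -2.7259] T [ 0.3042  0.1893 -0.0615] w 0.0109 gf 60.5564 q6 -0.8154
```

```bash
python3 -m inch '{"rows":[[0,0,0.1,0,0,0.000095,0],[0,0,0.1,0,0,0.000095,0],[0,0,0.1,0,0,0.000095,0],[0,0,0.1,0,0,0.000095,0],[0,0,0.1,0,0,0.000095,0],[0,0,0.1,0,0,0.000095,0],[0,0,0.1,0,0,0.000095,0],[0,0,0.1,0,0,0.000095,0],[0,0,0.1,0,0,0.000095,0],[0,0,0.1,0,0,0.000095,0],[0,0,0.1,0,0,0.000095,0],[0,0,0.1,0,0,0.000095,0],[0,0,0.1,0,0,0.000095,0],[0,0,0.1,0,0,0.000095,0],[0,0,0,0,0,0,0],[0,0,0,0,0,0,0]]}'
python3 -c "from h import *;st(.118,(.52,.079))"
```

```text
time_s: 9.67
position: [0.5202, 0.0793, 0.1161]
tcp_rot: [-0.0, 0.879, 0.477, -0.0]
force: [-0.7, 2.3, -3.2]
grip_width: 0.011
grip_force: 60.5
t 9.6667 p [0.5202 0.0793 0.1161] yaw 0.9937 tilt [-0.0003  0.0003] toolshift [-0.0003  0.     -0.0019] F [-0.7459  2.3208 -3.1616] T [ 0.4696  0.1033 -0.0544] w 0.011 gf 60.4935 q6 0.5823
```

```bash
python3 -m inch '{"rows":[[0,0,0.1,0,0,0.000095,0],[0,0,0.1,0,0,0.000095,0],[0,0,0.1,0,0,0.000095,0],[0,0,0.1,0,0,0.000095,0],[0,0,0.1,0,0,0.000095,0],[0,0,0.1,0,0,0.000095,0],[0,0,0.1,0,0,0.000095,0],[0,0,0.1,0,0,0.000095,0],[0,0,0.1,0,0,0.000095,0],[0,0,0.1,0,0,0.000095,0],[0,0,0.1,0,0,0.000095,0],[0,0,0.1,0,0,0.000095,0],[0,0,0.1,0,0,0.000095,0],[0,0,0.045,0,0,0.00004,0],[0,0,0,0,0,0,0],[0,0,0,0,0,0,0]]}'
python3 -c "from h import *;st(.115,(.52,.079))"
python3 -m inch '{"rows":[[0,0,0,0,0,0,1],[0,0,0,0,0,0,1],[0,0,0,0,0,0,1],[0,0,0,0,0,0,1],[0,0,0,0,0,0,1],[0,0,0,0,0,0,1]]}'
python3 -c "from h import *;st(.115,(.52,.079))"
```

```text
time_s: 11.0
position: [0.5202, 0.0791, 0.1149]
tcp_rot: [0.0, 0.985, -0.175, -0.0]
force: [-0.9, 2.3, -3.5]
grip_width: 0.011
grip_force: 60.4
t 11.0 p [0.5202 0.0791 0.1149] yaw -0.3512 tilt [-0.0001 -0.    ] toolshift [-0.0002  0.0002 -0.0001] F [-0.8772  2.2654 -3.5228] T [ 0.3895  0.0147 -0.073 ] w 0.011 gf 60.3702 q6 1.9273
time_s: 11.5
position: [0.5204, 0.079, 0.1151]
tcp_rot: [0.0, 0.984, -0.177, 0.0]
force: [0.3, 0.1, -0.8]
grip_width: 0.0816
grip_force: 0.0
t 11.5 p [0.5204 0.079  0.1151] yaw -0.3549 tilt [ 0.0004 -0.0002] toolshift [-0.0004  0.0002  0.0001] F [ 0.2821  0.1103 -0.8491] T [ 0.023  -0.0697  0.002 ] w 0.0816 gf 0.0 q6 1.9309
```

```bash
python3 -m inch '{"rows":[[0,0,-0.12,0,0,0,1],[0,0,-0.12,0,0,0,1],[0,0,-0.12,0,0,0,1],[0,0,-0.12,0,0,0,1],[0,0,-0.12,0,0,0,1],[0,0,-0.12,0,0,0,1],[0,0,-0.12,0,0,0,1],[0,0,-0.12,0,0,0,1],[0,0,-0.12,0,0,0,1],[0,0,-0.12,0,0,0,1],[0,0,-0.12,0,0,0,1],[0,0,-0.12,0,0,0,1],[0,0,-0.12,0,0,0,1]]}'
python3 -m inch '{"rows":[[0,0,-0.12,0,0,0,1],[0,0,-0.12,0,0,0,1],[0,0,-0.12,0,0,0,1],[0,0,-0.12,0,0,0,1],[0,0,-0.12,0,0,0,1],[0,0,-0.12,0,0,0,1],[0,0,-0.12,0,0,0,1],[0,0,-0.12,0,0,0,1],[0,0,-0.12,0,0,0,1],[0,0,-0.12,0,0,0,1],[0,0,-0.12,0,0,0,1],[0,0,-0.12,0,0,0,1],[0,0,-0.12,0,0,0,1],[0,0,-0.025,0,0,0,1],[0,0,0,0,0,0,1],[0,0,0,0,0,0,1]]}'
python3 -c "from h import *;st(.115,(.52,.079))"
```

```text
time_s: 12.58
position: [0.5203, 0.0791, 0.115]
tcp_rot: [0.0, 0.822, 0.569, 0.0]
force: [-0.4, 0.6, -0.3]
grip_width: 0.0854
grip_force: 0.0
time_s: 13.92
position: [0.5203, 0.0791, 0.115]
tcp_rot: [0.0, 0.177, 0.984, -0.0]
force: [-0.5, -0.5, 0.7]
grip_width: 0.0853
grip_force: 0.0
t 13.9167 p [0.5203 0.0791 0.115 ] yaw 2.7867 tilt [ 0.0001 -0.0001] toolshift [ 0.0003 -0.0002 -0.    ] F [-0.4759 -0.4697  0.7114] T [-0.0232  0.0078 -0.0116] w 0.0853 gf 0.0 q6 -1.2106
```

```bash
python3 -m inch '{"rows":[[0,0,0,0,0,0,0.3],[0,0,0,0,0,0,0.3],[0,0,0,0,0,0,0.3],[0,0,0,0,0,0,0.3],[0,0,0,0,0,0,0],[0,0,0,0,0,0,0],[0,0,0,0,0,0,0],[0,0,0,0,0,0,0]]}' 60
python3 - <<'E'
from h import *
st(.115,(.52,.079))
a=arm.camera("scene")[170:270,270:390,::-1]
cv2.imwrite("pics/d2.png",cv2.resize(a,(600,500),interpolation=2))
E
```

```text
time_s: 14.58
position: [0.5203, 0.0791, 0.1151]
tcp_rot: [0.0, 0.175, 0.985, -0.0]
force: [-0.4, -0.4, 0.8]
grip_width: 0.0106
grip_force: 61.7
t 14.5833 p [0.5203 0.0791 0.1151] yaw 2.7896 tilt [ 0.0001 -0.    ] toolshift [ 0.0002 -0.0002  0.0001] F [-0.3935 -0.4176  0.7579] T [-0.0041  0.0545 -0.0219] w 0.0106 gf 61.6819 q6 -1.2135
```

View pics/d2.png

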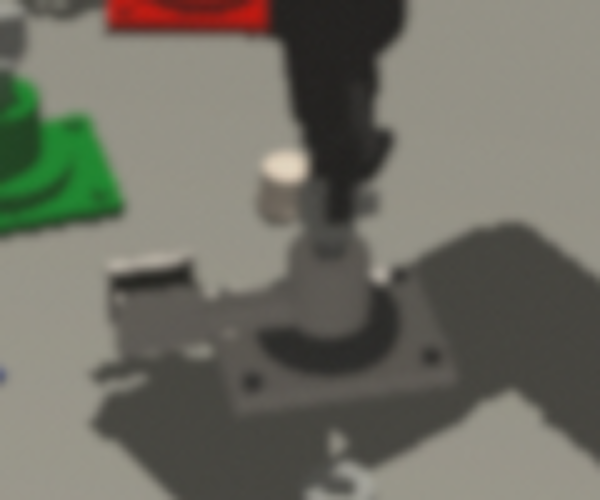

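The nose now shows on the right at (370,203), half a turn from before, so the bar is gripped and screwing in. Now the second half turn.

```bash
python3 -m inch '{"rows":[[0,0,0.05,0,0,0.00005,0],[0,0,0.1,0,0,0.000095,0],[0,0,0.1,0,0,0.000095,0],[0,0,0.1,0,0,0.000095,0],[0,0,0.1,0,0,0.000095,0],[0,0,0.1,0,0,0.000095,0],[0,0,0.1,0,0,0.000095,0],[0,0,0.1,0,0,0.000095,0],[0,0,0.1,0,0,0.000095,0],[0,0,0.1,0,0,0.000095,0],[0,0,0.1,0,0,0.000095,0],[0,0,0.1,0,0,0.000095,0],[0,0,0.1,0,0,0.000095,0],[0,0,0.1,0,0,0.000095,0],[0,0,0.1,0,0,0.000095,0],[0,0,0.1,0,0,0.000095,0],[0,0,0.1,0,0,0.000095,0],[0,0,0.1,0,0,0.000095,0],[0,0,0,0,0,0,0],[0,0,0,0,0,0,0]]}'
python3 -c "from h import *;st(.115,(.52,.079))"
```

```text
time_s: 16.3
position: [0.52, 0.079, 0.1133]
tcp_rot: [-0.0, 0.867, 0.498, -0.0]
force: [-1.6, -0.7, 1.7]
grip_width: 0.0108
grip_force: 62.0
t 16.3 p [0.52   0.079  0.1133] yaw 1.0425 tilt [-0.0006 -0.0002] toolshift [-0.0001  0.     -0.0017] F [-1.5574 -0.7284  1.6981] T [-0.0894  0.3006 -0.1427] w 0.0108 gf 61.9599 q6 0.5336
```

Remaining: 1.0425 + 0.352 ≈ 1.39 rad.

```bash
python3 -m inch '{"rows":[[0,0,0.1,0,0,0.000095,0],[0,0,0.1,0,0,0.000095,0],[0,0,0.1,0,0,0.000095,0],[0,0,0.1,0,0,0.000095,0],[0,0,0.1,0,0,0.000095,0],[0,0,0.1,0,0,0.000095,0],[0,0,0.1,0,0,0.000095,0],[0,0,0.1,0,0,0.000095,0],[0,0,0.1,0,0,0.000095,0],[0,0,0.1,0,0,0.000095,0],[0,0,0.1,0,0,0.000095,0],[0,0,0.1,0,0,0.000095,0],[0,0,0.1,0,0,0.000095,0],[0,0,0.09,0,0,0.00009,0],[0,0,0,0,0,0,0],[0,0,0,0,0,0,0],[0,0,0,0,0,0,0],[0,0,0,0,0,0,0]]}'
python3 - <<'E'
from h import *
st(.112,(.52,.079))
a=arm.camera("scene")[150:290,240:400,::-1];b=arm.camera("top")[150:260,240:350,::-1]
a=cv2.resize(a,(480,420),interpolation=2);b=cv2.resize(b,(320,320),interpolation=2)
b=cv2.copyMakeBorder(b,0,100,0,0,cv2.BORDER_CONSTANT)
cv2.imwrite("pics/f1.png",np.hstack([a,b]))
E
```

```text
time_s: 17.8
position: [0.52, 0.0792, 0.112]
tcp_rot: [0.0, 0.985, -0.173, -0.0]
force: [-3.9, 1.2, 3.3]
grip_width: 0.0108
grip_force: 62.1
t 17.8 p [0.52   0.0792 0.112 ] yaw -0.3475 tilt [-0.0007  0.0001] toolshift [0.0001 0.0002 0.    ] F [-3.9456  1.1683  3.2704] T [0.2238 0.4829 0.0301] w 0.0108 gf 62.1242 q6 1.9237
```

View pics/f1.png

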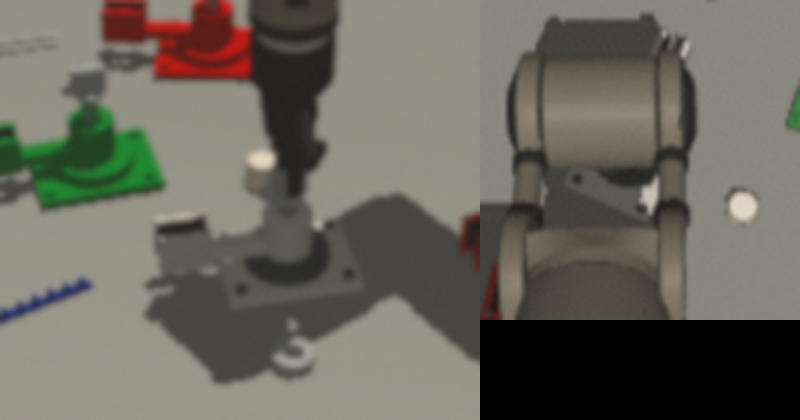

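The final view shows the bar still gripped at (285,185) with its nose toward the jaw; the cap and ring have not moved. The hand went down 5.8 mm over 2π after the drop, at rest with a 62 N grip.

```bash
python3 -c "from cell import arm;print(arm.sign_off())"
```

```text
the job is handed in; nothing more can be done
None
```

The bolt was turned back until it dropped, then screwed forward one full turn (within about 0.01 rad by the wrist angle), and the job was handed in at about 18 s with the bar still held at 62 N.

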